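Take a wash tray off the drain rack and clamp it on the rocking shaker

ROBOT

A 6-joint arm with a two-finger parallel gripper is mounted at the origin on the work surface. World frame = base frame: x ahead of the robot, y to its left, z up, the work surface at z = 0. Lengths are in m, angles in degrees, forces in N, time in s.
With the tool pointing down it reaches from about 0.3 to 0.775 m from the base axis. Payload 14.6 kg.
Tool frame: the origin (TCP) lies at the very end of the fingers, on their centre line; the grasp point (between the pads) lies 19 mm behind it; z points along the fingers, y is the line along which they close (so a half turn about z gives the same grasp; the last joint's range is limited). The gripper opens to 94 mm and grips with 3 to 60 N. Pads are 16 mm wide; open, the fingers measure 119 mm over their backs; the gripper's body (75 mm by 177 mm) begins 78 mm behind the grasp point.
Start: joints at [-72.8, 17.183, 87.147, -0, 75.671, -3.816], TCP at [0.197, -0.513, 0.205] pointing down, gripper open.
Joint ranges: [-173.82, 173.82], [-45.26, 126.66], [13.44, 144.39], [-59.66, 239.66], [0, 175.72], [-146.38, 146.38]. Speed limits (degrees/s): [127.2, 127.2, 147.25, 180, 180, 180].

INTERFACE

Orientations are given as a 3x3 rotation matrix whose columns are the frame's x, y, z axes.
In Python, from cell import robot gives the robot as it stands.
- The arm moves only by the tool servo_tool, never from a script. Its argument "moves" is one flat list of numbers, 7 for each row, row after row: the shift along the tool's x, y, z in units of 50 mm (1.0 is 50 mm), then the turn, a rotation vector about the tool's x, y, z in rad, then the finger opening in mm, from 0 to 94. A call has 1 to 12 rows; each row is the pose to reach, as a shift and turn from the pose commanded when the call began, along the tool's axes at that moment; what a row does not reach only later rows make up. A row lasts 1/10 s, in which the tool goes at most 50 mm and 8.59 degrees, less where a joint would pass 70% of its speed; a pose out of reach is approached as far as the arm can. A call with a gripper value outside its range is refused whole. The fingers move at their own pace and stop on an object; "squeeze" is the grip in N (left out, the last holds). Time passes only in rows, so rows that repeat a pose let the fingers close. It gives the time, the measured TCP pose, the force, the opening and the grip force at its end, in the units of the state.
- robot.get_obs(): the state, without advancing time (a new reading comes with each control period).
- robot.snapshot(name): name is "side" or "top"; returns a dict with "frame" (384x512x3 uint8, blue, green, red), "range_z" (384x512 float32, m along the optical axis (not along the pixel's ray), 0 where there is no reading), "intrinsics" (3x3 intrinsics, pixels), "dist_coeffs" ([k1, k2, p1, p2, k3] as OpenCV has them; the pictures are not rectified), "R" (3x3) and "t" (3): a world point X has camera coordinates R X + t. Camera axes: x right, y down, z forward; pixel columns grow to the right and rows downward; lengths in m; the calibration is good to about 2 mm. A picture is of the moment at which its call begins.
- robot.hand_in(): hands the job in; it is judged then, once.
The state is a dict: "time": time; "joint_positions": joint angles; "dq": joint speeds; "tau": joint torques, N m; "eef_pos": TCP position; "tcp_rot": TCP orientation; "force": force on the tool from outside, world axes, zero at the start; "ft_torque": the same for the moment, N m; "gripper_width": finger opening in m; "grip_force": force on a finger pad.
Only numpy, scipy, OpenCV 4.12 (cv2) and the standard library are available. Lean on these libraries where they do the work, as an engineer would, in place of code of your own. Each camera call takes 0.05 s, during which the arm holds its last target. There are 200 camera calls.

TASK

Take the white wash tray off the drain rack: tilt its lower end up until it is about level while its nib still hangs behind the ledge, only then lift the nib off and draw the tray out from under the shelf. Set it down gently between the corner angles of the rocking shaker, make sure that it sits flat and fully down, and only then swing the open hold-down bail over until it rests on the tray's rim. Do not knock over or shove the bottle and jar on the rack or the beaker.

Things in the scene. Friction and masses are not known exactly. Their poses are not given: they have to be found in the camera images.
- tray: Loose white plastic tray, 190 (x) x 120 (y) x 54 mm high, about 0.3 kg, empty. Origin: centre of the plane under its feet; x runs from front to rear wall, z up out of it. Floor z 14 to 18 mm, rim z = 54; front wall 8 mm thick (x -95 to -87), others 4. Cross feet 14 mm deep, 8 x 100 mm, at x = -50 and +50; the rear one is the nib. It hangs sloping 36 degrees, front wall low, towards the robot.
- tray_grip (a point): Middle of the tray's front wall, 12 mm below its rim (tray x = -91 mm, z = 42 mm); axes as the tray. Here the wall can be gripped across its 8 mm thickness with the tool square to the sloping tray.
- tray_nib (a point): Middle of the lower edge of the nib (tray x = 50 mm, y = 0, z = 0). At the start the nib is caught behind the ledge, its front face touching the strip.
- drain_rack: Fixed steel drain rack, 210 mm wide (y), on either side of the bench at a varying yaw; origin on the bench, x away from the robot, z up. Tray rests on a bar (x -36 mm, 78 up) and the ledge (x 55 to 61, 150 up). Slatted shelf over the tray's upper end, x 43 to 190, underside 218 up: 4 mm clear, so the nib cannot lift out while sloping; tilted level it can rise 28 mm. Posts at y = +-100.
- ledge (a point): Middle of the upper edge of the ledge strip, an upright steel strip 6 mm thick along the rack's y, 22 mm high: the tray pivots on this edge. x and z as the rack.
- shaker: Fixed bench rocking shaker, 270 mm (x) by 200 mm (y), platform 115 mm above the bench; origin on the bench under its middle, x away from the robot, z up; it stands at a varying place and yaw, on the side of the bench opposite to the rack. The platform does not move.
- seat (a point): Centre of the platform's top, 115 mm above the bench, axes as the shaker: the seated tray has its origin here and its x along the seat's x (thick wall towards the robot). Four steel corner angles, straight for 24 mm, flared outwards up to 35 mm, leave 3 mm play on each side of the tray; each covers 25 mm from a corner, so the middle of the front wall stays free.
- bail (a joint): Angle of the hold-down bail, a U of 10 mm steel rod swinging about the shaker's y axis: 0 = closed, level and forward over the tray, cross rod about 1 mm above a seated tray's rim (it rests there at about -0.01 rad); grows as it swings up and back. It starts open at 2.2 to 2.5 rad, clear behind the tray's place. Stiff hinge: stays where left, takes 1 to 3 N at the cross rod.
- bail_pivot (a point): Middle of the bail's hinge axis, 52 mm behind the seat's centre (x) and 60 mm above the platform. The cross rod runs at a radius of 85 mm from it: at angle a it is at x = -85 cos a, z = +85 sin a mm from here (axes of the shaker).
- bail_grip (a point): Centre of the black round grip sleeve (16 mm diameter, 50 mm long along the shaker's y) in the middle of the bail's cross rod; it can be pinched from above across the shaker's x, and turns in the fingers.
- shelf_bottle: Loose white bottle, 60 mm diameter, 90 mm tall, on the rack's shelf; leave it alone. Origin under its base.
- shelf_jar: Loose amber jar, 64 mm diameter, 65 mm tall, on the rack's shelf; leave it alone. Origin under its base.
- beaker: Loose glass beaker, 68 mm diameter, 90 mm tall, on the bench between rack and shaker; leave it alone. Origin under its base.
Things that resemble listed ones, but are neither listed nor needed, are in the scene too. Leave any blue look-alike of the tray alone.

How it is judged:
By the outcome, as a careful person would: the job done as asked, in the order asked, and still so for the second after the job is handed in, with the robot touching nothing.
It also fails if it takes over 64 s, if anything falls off the work surface, if the arm or the gripper's body presses on something with over 40 N, if the wrist force passes 120 N, or if a joint passes its speed limit or range.

## Working session

There is one attempt and no reset: what is moved stays moved. The work goes in short steps, Python scripts to look and compute and a tool call to move; the robot and the scene stay as the last step left them, time stands still between calls to the robot, and variables do not carry over. Pictures are saved under pics/ and viewed, at most 10 in all, crops included, and the job is handed in when it is done.

Besides the shell and the picture viewer there is one more tool, called as name(argument=value, ...) on one line, values as JSON. servo_tool: Moves the arm, as the interface text tells. Its arguments: {"type":"object","properties":{"moves":{"type":"array","items":{"type":"number"}},"squeeze":{"type":"number"}},"required":["moves"]}

```bash
ls; mkdir -p pics
cat > h.py <<'E'
import numpy as np, cv2, pickle
from cell import robot
def snap(n):
    s=robot.snapshot(n); cv2.imwrite(f'pics/_{n}.png',s['frame']); pickle.dump(s,open(f'{n}.pkl','wb')); return s
def load(n): return pickle.load(open(f'{n}.pkl','rb'))
def cloud(s):
    K=np.array(s['intrinsics']);h,w=s['range_z'].shape
    u,v=np.meshgrid(np.arange(w),np.arange(h))
    p=cv2.undistortPoints(np.stack([u,v],-1).reshape(-1,1,2).astype(np.float64),K,np.array(s['dist_coeffs'])).reshape(h,w,2)
    z=s['range_z'].astype(float)
    c=np.dstack([p[...,0]*z,p[...,1]*z,z])
    P=(c-np.array(s['t']))@np.array(s['R']); P[z==0]=np.nan
    return P
def proj(s,X):
    R=np.array(s['R']);return cv2.projectPoints(np.atleast_2d(np.array(X,float)),cv2.Rodrigues(R)[0],np.array(s['t'],float),np.array(s['intrinsics']),np.array(s['dist_coeffs']))[0].reshape(-1,2)
E
python3 - <<'E'
from h import *
a=snap('side');b=snap('top')
for s in(a,b):print(-np.array(s['R']).T@s['t'],np.array(s['R']).round(2).tolist())
cv2.imwrite('pics/p1.png',cv2.resize(a['frame'],(800,600)));cv2.imwrite('pics/p2.png',cv2.resize(b['frame'],(800,600)))
print(robot.get_obs())
E
```

```text
pics
[ 0.74388029 -1.09994579  1.28333153] [[0.98, 0.22, 0.0], [0.17, -0.74, -0.65], [-0.14, 0.63, -0.76]]
[ 0.47377819 -0.15050055  1.19128708] [[0.02, -1.0, -0.03], [-1.0, -0.02, -0.09], [0.09, 0.03, -1.0]]
{'time': 0.1, 'joint_positions': array([-7.27991947e+01,  1.72126823e+01,  8.71741514e+01, -1.37764974e-03,
        7.56706008e+01, -3.81637716e+00]), 'dq': array([-0.09940392, -0.03206765, -0.12257838, -0.00476453,  0.02257797,
        0.07277271]), 'tau': array([ 2.38157329e-03, -5.32648766e+01, -3.53286052e+01,  7.09847594e-02,
        2.34990148e-02, -4.96891846e-05]), 'eef_pos': array([ 0.19717857, -0.51320556,  0.20495994]), 'tcp_rot': array([[ 9.33470782e-01,  3.58653312e-01, -3.18691578e-04],
       [ 3.58653451e-01, -9.33470299e-01,  9.50696499e-04],
       [ 4.34813254e-05, -1.00174724e-03, -9.99999497e-01]]), 'force': array([-0.29087482,  0.02400533,  0.07881873]), 'ft_torque': array([ 0.02414537, -0.01330796,  0.02876575]), 'grip_force': 0.0, 'gripper_width': 0.0938090195290139}
```

View pics/p1.png

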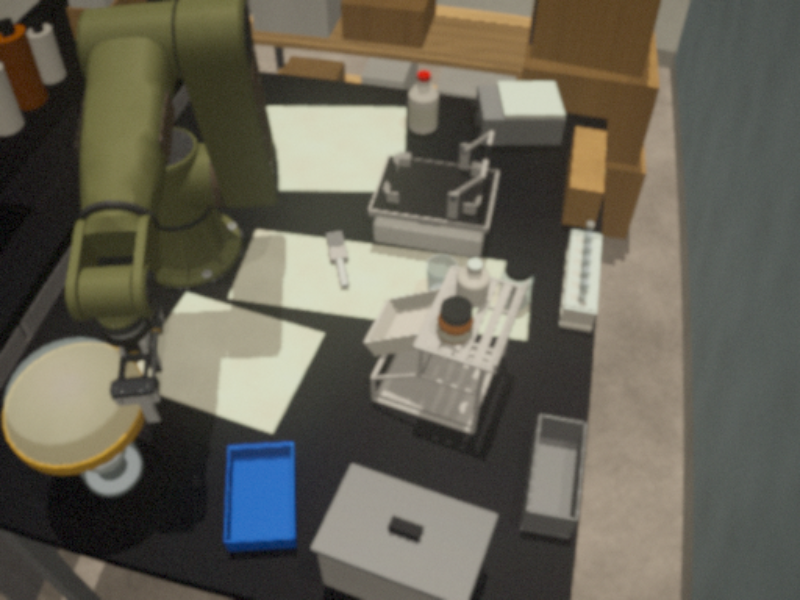

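View pics/p2.png

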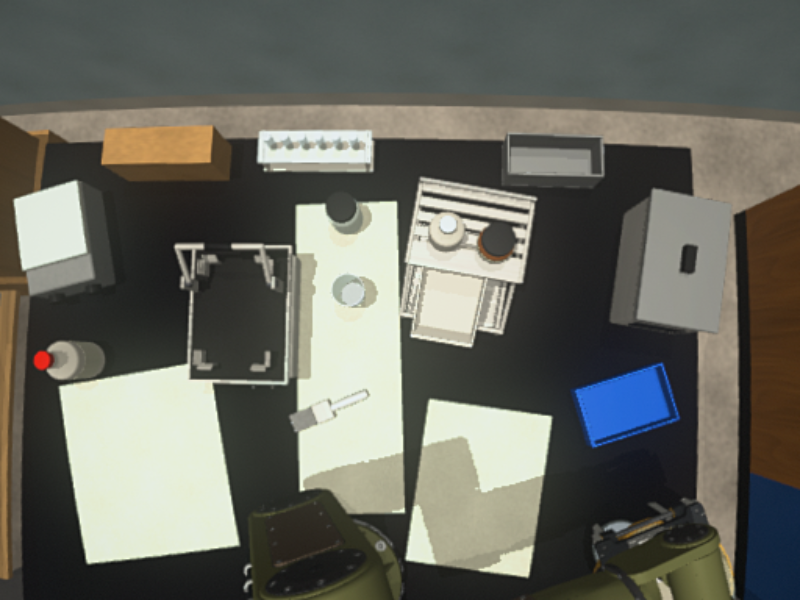

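The tray is the white sloping one at top (450,305), side (405,325). Possible confusions are the blue tray at top (625,405), the grey bin at (555,160) and the white sheets. The rack is at top (465,260), the shaker at (240,315) and the beaker at (350,290). The black-capped bottle at (342,215) is not listed.

Run:
```python
from h import *
b=load('top');a=load('side');P=cloud(b);Q=cloud(a)
def rect(M,name):
    r=cv2.minAreaRect((M[:,:2]*1000).astype(np.float32));print(name,len(M),np.round(r[0],1),np.round(r[1],1),round(r[2],2),'z',np.percentile(M[:,2],[5,50,95]).round(4))
def reg(P,x0,x1,y0,y1,z0,z1):
    m=(P[...,0]>x0)&(P[...,0]<x1)&(P[...,1]>y0)&(P[...,1]<y1)&(P[...,2]>z0)&(P[...,2]<z1);return P[m]
for n,(u,v) in dict(shelfTL=(421,179),TR=(536,199),BR=(527,283),BL=(403,262),trayF=(445,342),beaker=(350,290),sh=(240,320)).items():
    print(n,P[int(v*.64),int(u*.64)].round(3))
def hist(M): h,e=np.histogram(M[:,2],np.arange(0,.34,.01));print(h)
A=reg(P,.35,.9,-.42,-.1,.05,.4);hist(A)
rect(reg(P,.35,.9,-.42,-.1,.212,.235),'shelf top');rect(reg(Q,.35,.9,-.42,-.1,.212,.235),'shelf side')
S=reg(P,.3,.9,.03,.4,.05,.4);hist(S)
rect(reg(P,.3,.9,.03,.4,.105,.122),'plat top');rect(reg(Q,.3,.9,.03,.4,.105,.122),'plat side')
c=b['frame'][100:260,110:350];cv2.imwrite('pics/p3.png',cv2.resize(c,None,fx=3.3,fy=3.3,interpolation=cv2.INTER_CUBIC))
```

```text
shelfTL [ 0.778 -0.145  0.24 ]
TR [ 0.746 -0.346  0.241]
BR [ 0.63  -0.375 -0.   ]
BL [ 0.672 -0.108 -0.004]
trayF [ 0.501 -0.196  0.105]
beaker [0.609 0.001 0.002]
sh [0.533 0.202 0.115]
[   0    0    0    0    0   49   27  162  366  303  359  231  246  268
  247   93   17   23   38   12    0  401 2035   61  171   72   54  101
  554   37   27   78    0]
shelf top 2456 [ 691.1 -234. ] [208.  151.2] 81.09 z [0.2187 0.2218 0.2251]
shelf side 1571 [ 690.1 -235.8] [213.3 151.4] 81.68 z [0.219  0.223  0.2275]
[   0    0    0    0    0  230  544  164   83   98  250 5276  341   77
  206   71    8   15   64   24   29   27   34   58  202    0    0    0
    0    0    0    0    0]
plat top 5652 [654.8 214. ] [491.1 368.9] 0.35 z [0.111  0.115  0.1196]
plat side 2745 [654.4 214.1] [492.6 367.9] 0.52 z [0.1097 0.1164 0.121 ]
```

View pics/p3.png

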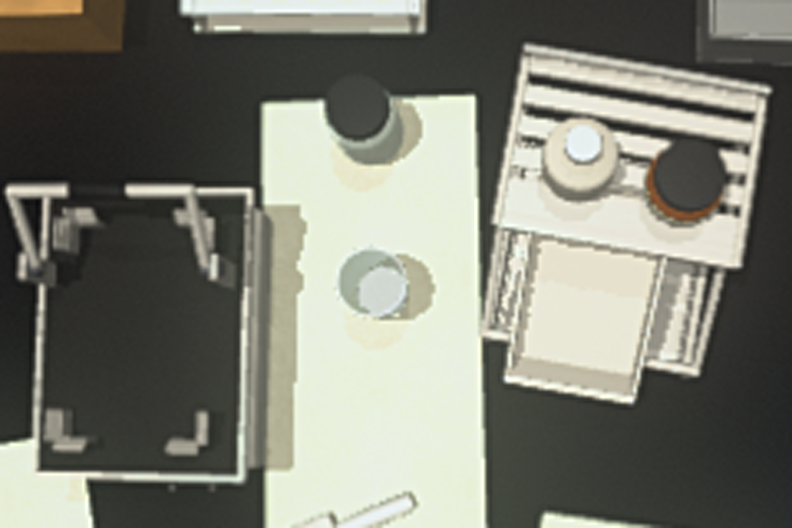

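The crop shows the white tray in the rack with its front rim at about crop px (505–635, 380–400). The shelf bottle and jar are behind it. The shaker is on the left with its bail open at the rear, and the beaker is in between.

```bash
cat >> h.py <<'E'
def reg(P,x0,x1,y0,y1,z0,z1):
    m=(P[...,0]>x0)&(P[...,0]<x1)&(P[...,1]>y0)&(P[...,1]<y1)&(P[...,2]>z0)&(P[...,2]<z1);return P[m]
def rect(M,name):
    r=cv2.minAreaRect((M[:,:2]*1000).astype(np.float32));print(name,len(M),np.round(r[0],1),np.round(r[1],1),round(r[2],2),'z',np.percentile(M[:,2],[5,50,95]).round(4))
def Rz(d): c,s=np.cos(np.radians(d)),np.sin(np.radians(d));return np.array([[c,-s,0],[s,c,0],[0,0,1]])
def Ry(d): c,s=np.cos(np.radians(d)),np.sin(np.radians(d));return np.array([[c,0,s],[0,1,0],[-s,0,c]])
E
python3 - <<'E'
from h import *
for n in('top','side'):
    P=cloud(load(n))
    M=reg(P,.38,.76,.08,.33,.108,.121);rect(M,n+' plat')
    m=reg(P,.38,.76,.08,.33,.135,.153);rect(m,'angles')
    # rows edges robust: lateral extents in candidate yaw
    rect(reg(P,.5,.8,.05,.36,.18,.26),'bail')
    R=Rz(-8.8);O=np.array([.5754,-.217,0])
    T=(P-O)@R; o=np.array([.0299,0,.1145]);t=(T-o)@Ry(-36)
    k=reg(t,-.11,.02,-.09,.09,.048,.060)
    print('tray rim pts',len(k), 'y', np.percentile(k[:,1],[1,50,99]).round(4),'xmin',np.percentile(k[:,0],[1,5]).round(4))
    k2=k[k[:,0]<-.085]; print('front rim',len(k2),k2.mean(0).round(4),np.percentile(k2[:,1],[2,98]).round(4))
    for sgn in(1,-1):
        kk=k[(k[:,0]>-.08)&(k[:,1]*sgn>0)]; 
        if len(kk)>5: print('side',sgn,len(kk),np.polyfit(kk[:,0],kk[:,1],1).round(4))
    f=reg(t,-.085,.0,-.05,.05,.005,.03);A=np.c_[f[:,0],f[:,1],np.ones(len(f))];print('floor',np.linalg.lstsq(A,f[:,2],rcond=None)[0].round(4))
E
```

```text
top plat 4956 [544.6 206.3] [269.4 201.7] 0.76 z [0.1114 0.1148 0.1182]
angles 306 [544.4 204.6] [218.7 174.4] 0.5 z [0.1377 0.146  0.1516]
bail 438 [623.3 206. ] [ 74.1 179.7] 0.85 z [0.1829 0.2392 0.2458]
tray rim pts 221 y [-0.045   0.0119  0.0749] xmin [-0.0965 -0.0947]
front rim 131 [-0.0904  0.0143  0.0534] [-0.0424  0.0716]
side 1 40 [0.012  0.0734]
side -1 46 [ 0.0024 -0.0427]
floor [-0.0039 -0.0043  0.0186]
side plat 2281 [544.2 201.7] [271.9 208.6] 0.52 z [0.1109 0.1163 0.1201]
angles 202 [542.7 202.9] [217.8 181.6] 2.05 z [0.1359 0.1446 0.1516]
bail 250 [622.8 201.6] [ 72.9 187.7] 0.42 z [0.1841 0.2299 0.2471]
tray rim pts 260 y [-0.048   0.0053  0.0757] xmin [-0.096  -0.0928]
front rim 103 [-0.0895  0.0134  0.0531] [-0.0451  0.074 ]
side 1 66 [0.0156 0.0719]
side -1 74 [ 0.0118 -0.0444]
floor [-0.0002 -0.0245  0.0205]
```

```bash
cat >> h.py <<'E'
from scipy.spatial.transform import Rotation as Ro
SEAT=np.array([.5445,.205,.115]);SR=Rz(.6)
RO=np.array([.5754,-.217,0]);RR=Rz(-8.5)
D=np.diag([1.,-1,-1])@np.array([[0,1,0],[1,0,0],[0,0,1.]])  # tool axes in tray axes
D=np.array([[0,1,0],[1,0,0],[0,0,-1.]])
def traypose(x,z,pitch,y=.0143): # tray pose in rack (x,z) m, slope deg
    return RO+RR@[x,y,z], RR@Ry(-pitch)
def tool(o,R,tx=-.091,tz=.023,ty=0.): return o+R@[tx,ty,tz],R@D
def cur(): s=robot.get_obs();return s['eef_pos'],s['tcp_rot']
def row(p,R,w,c=None):
    p0,R0=c or cur();d=R0.T@(p-p0)/.05;r=Ro.from_matrix(R0.T@R).as_rotvec()
    print([round(float(v),2) for v in d]+[round(float(v),3) for v in r]+[w])
E
python3 - <<'E'
from h import *
e=traypose(.0299,.1145,36)
c=cur();print(c[0])
p,R=tool(*e,tz=.103);row(p+[0,-.05,.06],R,40);row(p,R,40)
p,R=tool(*e);print(p,R.round(2).tolist())
E
```

```text
[ 0.19717857 -0.51320556  0.20495994]
[7.15, -3.16, 0.02, -0.569, 0.331, -1.02, 40]
[7.51, -4.09, 1.22, -0.569, 0.331, -1.02, 40]
[ 0.52090279 -0.19439652  0.07961893] [[0.15, 0.8, 0.58], [0.99, -0.12, -0.09], [0.0, 0.59, -0.81]]
```

servo_tool(moves=[3.5,-1.5,-0.5,-0.2,0.1,-0.4,40,7.15,-3.16,0,-0.569,0.331,-1.02,40,7.15,-3.16,0,-0.569,0.331,-1.02,40,7.15,-3.16,0,-0.569,0.331,-1.02,40,7.15,-3.16,0,-0.569,0.331,-1.02,40,7.15,-3.16,0,-0.569,0.331,-1.02,40,7.15,-3.16,0,-0.569,0.331,-1.02,40,7.15,-3.16,0,-0.569,0.331,-1.02,40,7.15,-3.16,0,-0.569,0.331,-1.02,40,7.5,-4.08,1.2,-0.569,0.331,-1.02,40,7.5,-4.08,1.2,-0.569,0.331,-1.02,40,7.5,-4.08,1.2,-0.569,0.331,-1.02,40], squeeze=50)

```text
time: 1.3
eef_pos: [0.4729, -0.1862, 0.1426]
tcp_rot: [[0.145, 0.803, 0.578], [0.989, -0.119, -0.084], [0.001, 0.584, -0.811]]
force: [0.5, -0.3, 0.5]
gripper_width: 0.0399
grip_force: 0.0
```

Run:
```python
from h import *
e=traypose(.0299,.1145,36)
row(*tool(*e,tz=.103),40);row(*tool(*e,tz=.05),40);row(*tool(*e),40);row(*tool(*e),0)
s=snap('side');f=s['frame'][150:300,190:350];t=snap('top')['frame'][100:250,210:370]
cv2.imwrite('pics/p4.png',cv2.resize(np.hstack([f,t]),None,fx=2.5,fy=2.5,interpolation=cv2.INTER_CUBIC))
```

```text
[-0.02, 0.05, -0.01, -0.004, -0.003, 0.001, 40]
[-0.02, 0.05, 1.05, -0.004, -0.003, 0.001, 40]
[-0.03, 0.05, 1.59, -0.004, -0.003, 0.001, 40]
[-0.03, 0.05, 1.59, -0.004, -0.003, 0.001, 0]
```

View pics/p4.png

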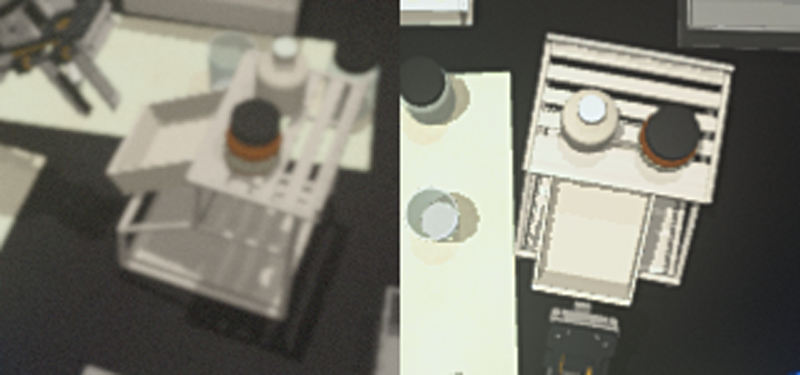

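Run:
```python
from h import *
p,R=cur();e=traypose(.0299,.1145,36)
for n,u0,v0,k in(('side',190,150,0),('top',210,100,400)):
    s=load(n)
    for X in(p,p+R@[0,.02,0],p-R@[0,.02,0],p+R@[0,.0325,0],e[0]+e[1]@[-.095,.06,.054],e[0]+e[1]@[-.095,-.06,.054]):
        q=proj(s,X)[0];print(n,((q-[u0,v0])*2.5+[k,0]).round(0))
```

```text
side [105. 110.]
side [117. 107.]
side [ 93. 112.]
side [125. 106.]
side [143. 103.]
side [106. 173.]
top [580. 317.]
top [582. 303.]
top [577. 331.]
top [584. 294.]
top [532. 288.]
top [630. 305.]
```

The top crop shows the fingers just in front of the tray's front wall, centred on it at (583,300), and the projected model corners coincide with the rim. Now I slide onto the wall and grip.

servo_tool(moves=[-0.02,0.05,0.4,0,0,0,40,-0.02,0.05,0.8,0,0,0,40,-0.02,0.05,1.2,0,0,0,40,-0.02,0.05,1.5,0,0,0,40,-0.02,0.05,1.57,0,0,0,40,-0.02,0.05,1.57,0,0,0,30])

```text
time: 2.0
eef_pos: [0.522, -0.1974, 0.0842]
tcp_rot: [[0.148, 0.799, 0.582], [0.989, -0.119, -0.088], [-0.001, 0.589, -0.808]]
force: [0.4, 0.4, 0.0]
gripper_width: 0.0351
grip_force: 0.0
```

servo_tool(moves=[0,0,0,0,0,0,12,0,0,0,0,0,0,10,0,0,0,0,0,0,8,0,0,0,0,0,0,5,0,0,0,0,0,0,0], squeeze=5)

```text
time: 2.5
eef_pos: [0.5211, -0.1964, 0.0834]
tcp_rot: [[0.147, 0.8, 0.581], [0.989, -0.119, -0.087], [-0.0, 0.588, -0.809]]
force: [-8.8, 1.3, 3.0]
gripper_width: 0.0082
grip_force: 5.0
```

servo_tool(moves=[0,0,-0.03,0,0,0,0,0,0,-0.03,0,0,0,0,0,0,-0.03,0,0,0,0], squeeze=50)

```text
time: 2.8
eef_pos: [0.5206, -0.1964, 0.0845]
tcp_rot: [[0.147, 0.8, 0.581], [0.989, -0.119, -0.087], [-0.001, 0.588, -0.809]]
force: [-0.0, -0.6, -4.1]
gripper_width: 0.0079
grip_force: 50.0
```

Run:
```python
from h import *
p,R=cur();o,T=traypose(.0299,.1145,36)
print('tcp in tray',(T.T@(p-o)).round(4),'rot',Ro.from_matrix((T@D).T@R).as_rotvec().round(4))
e=traypose(.0299,.1145,36)
for n in('side','top'):
    P=cloud(snap(n));t=(P-e[0])@e[1]
    k=reg(t,-.11,.02,-.09,.09,.046,.062);k2=k[(k[:,0]<-.082)&(abs(k[:,1])>.025)]
    print(n,k2.mean(0).round(4),np.percentile(k2[:,1],[2,98]).round(4))
```

```text
tcp in tray [-0.0881 -0.002   0.027 ] rot [-0.0002 -0.0001 -0.0008]
side [-0.0872 -0.0016  0.0531] [-0.0597  0.0572]
top [-0.0881  0.0136  0.0542] [-0.0577  0.0598]
```

```bash
cat >> h.py <<'E'
G=dict(tx=-.0881,tz=.027,ty=-.002)
def corner(cx,cz,th): # tray pose in rack from nib inner corner (46,14)
    d=Ry(-th)@[.046,0,.014];return traypose(cx-d[0],cz-d[2],th)
E
python3 - <<'E'
from h import *
for k in np.linspace(0,1,13)[1:]:
    row(*tool(*corner(.0589+.0041*k,.1529-.0009*k,36*(1-k)),**G),0)
E
```

```text
[0.0, 0.02, -0.14, 0.053, 0.0, 0.001, 0]
[0.0, 0.05, -0.27, 0.105, 0.0, 0.001, 0]
[0.0, 0.09, -0.4, 0.157, 0.0, 0.001, 0]
[0.0, 0.13, -0.53, 0.21, 0.0, 0.001, 0]
[0.0, 0.18, -0.66, 0.262, 0.0, 0.001, 0]
[0.0, 0.24, -0.79, 0.314, 0.0, 0.001, 0]
[0.0, 0.3, -0.91, 0.367, 0.0, 0.001, 0]
[0.0, 0.37, -1.03, 0.419, 0.0, 0.001, 0]
[-0.0, 0.45, -1.14, 0.471, 0.0, 0.001, 0]
[-0.0, 0.54, -1.26, 0.524, 0.0, 0.001, 0]
[-0.0, 0.63, -1.36, 0.576, 0.0, 0.001, 0]
[-0.0, 0.72, -1.47, 0.629, 0.0, 0.001, 0]
```

servo_tool(moves=[0,0.02,-0.14,0.053,0,0,0,0,0.05,-0.27,0.105,0,0,0,0,0.09,-0.4,0.157,0,0,0,0,0.13,-0.53,0.21,0,0,0,0,0.18,-0.66,0.262,0,0,0,0,0.24,-0.79,0.314,0,0,0])

```text
time: 3.5
eef_pos: [0.5071, -0.1945, 0.1239]
tcp_rot: [[0.148, 0.941, 0.304], [0.989, -0.14, -0.046], [-0.001, 0.307, -0.952]]
force: [0.3, 0.0, -5.5]
gripper_width: 0.0081
grip_force: 50.0
```

Run:
```python
from h import *
o,T=corner(.0589+.00205,.15245,18)
p,R=cur();print('tcp in tray',(T.T@(p-o)).round(4))
for k in np.linspace(.5,1,7)[1:]:
    row(*tool(*corner(.0589+.0041*k,.1529-.0009*k,36*(1-k)),**G),0)
for n in('side','top'):
    P=cloud(snap(n));t=(P-o)@T
    k=reg(t,-.11,.02,-.09,.09,.044,.064);k2=k[(k[:,0]<-.082)&(abs(k[:,1])>.025)]
    f=reg(t,-.07,.02,-.05,.05,.0,.035);A=np.c_[f[:,0],f[:,1],np.ones(len(f))];print('floor',np.linalg.lstsq(A,f[:,2],rcond=None)[0].round(4))
    print(n,k2.mean(0).round(4))
```

```text
tcp in tray [-0.0882 -0.0021  0.0276]
[0.0, 0.03, -0.13, 0.05, 0.001, 0.0, 0]
[0.0, 0.06, -0.26, 0.103, 0.001, 0.0, 0]
[0.0, 0.09, -0.39, 0.155, 0.001, 0.0, 0]
[0.0, 0.14, -0.53, 0.208, 0.001, 0.0, 0]
[0.0, 0.19, -0.66, 0.26, 0.001, 0.0, 0]
[0.0, 0.25, -0.78, 0.312, 0.001, 0.0, 0]
floor [ 0.0015 -0.0075  0.0208]
side [-0.0876 -0.0148  0.0538]
floor [-0.0085 -0.0087  0.0205]
top [-0.0872  0.0101  0.0546]
```

servo_tool(moves=[0,0.03,-0.13,0.05,0,0,0,0,0.06,-0.26,0.103,0,0,0,0,0.09,-0.39,0.155,0,0,0,0,0.14,-0.53,0.208,0,0,0,0,0.19,-0.66,0.26,0,0,0,0,0.25,-0.78,0.312,0,0,0,0,0.25,-0.78,0.312,0,0,0,0,0.25,-0.78,0.312,0,0,0])

```text
time: 4.4
eef_pos: [0.5071, -0.1941, 0.1636]
tcp_rot: [[0.147, 0.989, 0.004], [0.989, -0.147, -0.0], [0.0, 0.004, -1.0]]
force: [-0.0, -0.3, -5.6]
gripper_width: 0.0078
grip_force: 50.0
```

Run:
```python
from h import *
o,T=corner(.063,.152,0)
p,R=cur();print('tcp in tray',(T.T@(p-o)).round(4))
a=snap('side');b=snap('top')
for s in (a,b):
    P=cloud(s);t=(P-o)@T
    f=reg(t,-.07,.02,-.05,.05,.005,.035);A=np.c_[f[:,0],f[:,1],np.ones(len(f))];print('floor',np.linalg.lstsq(A,f[:,2],rcond=None)[0].round(4),len(f))
row(*tool(*corner(.063,.169,0),**G),0)
cv2.imwrite('pics/p5.png',cv2.resize(np.hstack([a['frame'][130:300,200:360],b['frame'][100:270,220:380]]),None,fx=2.5,fy=2.5,interpolation=cv2.INTER_CUBIC))
```

```text
tcp in tray [-0.0879 -0.0018  0.0256]
floor [ 0.002  -0.0023  0.0183] 528
floor [-0.0134 -0.0009  0.017 ] 138
[-0.0, 0.0, -0.36, 0.003, 0.0, 0.001, 0]
```

View pics/p5.png

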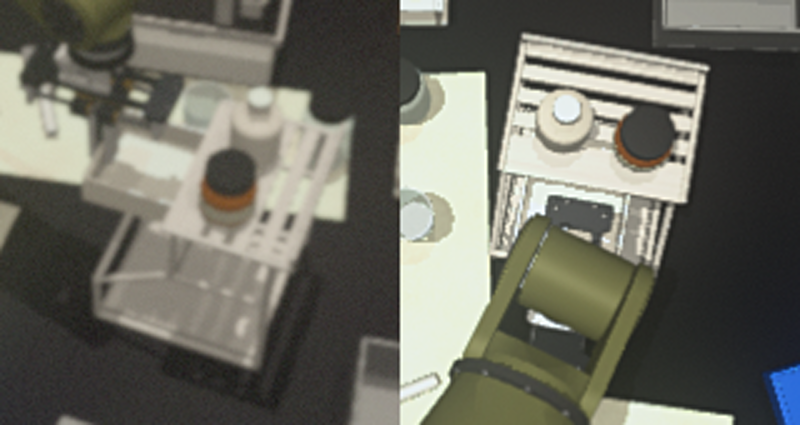

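The side view shows the tray level with its upper end under the shelf. Bottle and jar are undisturbed. Next I lift the nib clear.

servo_tool(moves=[0,0,-0.1,0,0,0,0,0,0,-0.2,0,0,0,0,0,0,-0.3,0,0,0,0,0,0,-0.37,0,0,0,0,0,0,-0.37,0,0,0,0,0,0,-0.37,0,0,0,0])

```text
time: 5.1
eef_pos: [0.5071, -0.1944, 0.1831]
tcp_rot: [[0.147, 0.989, 0.003], [0.989, -0.147, -0.001], [-0.001, 0.003, -1.0]]
force: [0.3, -0.2, -4.5]
gripper_width: 0.0077
grip_force: 50.0
```

Run:
```python
from h import *
o,T=corner(.063,.169,0)
p,R=cur();print('tcp in tray',(T.T@(p-o)).round(4))
for n in('side',):
    P=cloud(snap(n));t=(P-o)@T
    f=reg(t,-.07,.02,-.05,.05,.0,.035);A=np.c_[f[:,0],f[:,1],np.ones(len(f))];print('floor',np.linalg.lstsq(A,f[:,2],rcond=None)[0].round(4),len(f))
```

```text
tcp in tray [-0.0879 -0.002   0.0281]
floor [-0.0034 -0.0145  0.0208] 562
```

servo_tool(moves=[0,-0.1,0,0,0,0,0,0,-0.2,0,0,0,0,0,0,-0.35,0,0,0,0,0,0,-0.5,0,0,0,0,0,0,-0.7,0,0,0,0,0])

```text
time: 5.65
eef_pos: [0.4718, -0.1891, 0.183]
tcp_rot: [[0.147, 0.989, 0.003], [0.989, -0.147, -0.001], [-0.001, 0.003, -1.0]]
force: [-0.8, 0.1, -4.0]
gripper_width: 0.0075
grip_force: 50.0
```

servo_tool(moves=[0,-0.3,0,0,0,0,0,0,-0.6,0,0,0,0,0,0,-0.9,0,0,0,0,0,0,-1.2,0,0,0,0,0,0,-1.5,0,0,0,0,0,0,-1.8,0,0,0,0,0,0,-2.1,0,0,0,0,0,0,-2.1,0,0,0,0,0])

```text
time: 6.45
eef_pos: [0.3673, -0.1735, 0.1829]
tcp_rot: [[0.148, 0.989, 0.003], [0.989, -0.148, -0.002], [-0.001, 0.003, -1.0]]
force: [0.5, -0.7, -3.9]
gripper_width: 0.0075
grip_force: 50.0
```

Run:
```python
from h import *
p,R=cur()
row(p+[0,0,.09],R,0)
Rt=SR@D
for q in((-.111,0,.147),(-.111,0,.085)): row(SEAT+SR@q,Rt,0)
# tray extents in tool frame
for n in('side','top'):
    P=cloud(snap(n));t=(P-p)@R@D.T
    k=reg(t,-.01,.2,-.1,.1,.018,.036)
    rect(k,n);
    f=reg(t,.02,.17,-.05,.05,-.03,.01);A=np.c_[f[:,0],f[:,1],np.ones(len(f))];print('floor',np.linalg.lstsq(A,f[:,2],rcond=None)[0].round(4),len(f))
    print([np.percentile(k[:,i],[1,50,99]).round(4).tolist() for i in(0,1,2)])
```

```text
[-0.0, 0.01, -1.8, 0.0, 0.0, 0.0, 0]
[7.66, 0.2, -1.59, 0.003, 0.001, -0.159, 0]
[7.66, 0.19, -0.35, 0.003, 0.001, -0.159, 0]
side 507 [87.8  1.6] [196.2 126. ] 0.95 z [0.0188 0.026  0.0312]
floor [-0.0032 -0.0063 -0.0072] 940
[[-0.007, 0.0909, 0.1848], [-0.0603, -0.0249, 0.0634], [0.0182, 0.026, 0.034]]
top 303 [90.5  2.7] [189.1 120.5] 0.03 z [0.021  0.0268 0.0305]
floor [-0.0033 -0.0027 -0.0082] 1409
[[0.0018, 0.12, 0.1848], [-0.0573, -0.0122, 0.0629], [0.0185, 0.0268, 0.0312]]
```

servo_tool(moves=[0,0,-0.5,0,0,0,0,0,0,-1.2,0,0,0,0,0,0,-1.8,0,0,0,0,0.5,0,-1.8,0,0,0,0,1.2,0,-1.8,0,0,-0.02,0,2,0,-1.8,0,0,-0.04,0,2.8,0,-1.8,0,0,-0.06,0,3.6,0,-1.8,0,0,-0.08,0,4.4,0.1,-1.8,0,0,-0.1,0,5.2,0.1,-1.8,0,0,-0.12,0,6,0.15,-1.8,0,0,-0.14,0,6.6,0.2,-1.7,0,0,-0.15,0])

```text
time: 7.75
eef_pos: [0.4275, 0.1539, 0.2678]
tcp_rot: [[-0.004, 1.0, 0.004], [1.0, 0.004, -0.0], [-0.0, 0.004, -1.0]]
force: [0.4, 0.4, -4.6]
gripper_width: 0.0078
grip_force: 50.0
```

```bash
sed -i 's/^G=.*/G=dict(tx=-.091,tz=.026,ty=-.002)/' h.py
cat >> h.py <<'E'
def seated(x,y,z): return SEAT+SR@[x,y,z],SR
E
python3 - <<'E'
from h import *
for q in((-.02,0,.08),(-.02,0,.05)): row(*tool(*seated(*q),**G),0)
E
```

```text
[0.96, 0.12, 0.94, 0.004, 0.0, -0.006, 0]
[0.96, 0.12, 1.54, 0.004, 0.0, -0.006, 0]
```

servo_tool(moves=[0.4,0.05,0.2,0,0,0,0,0.7,0.1,0.5,0.003,0,-0.006,0,0.96,0.12,0.8,0.003,0,-0.006,0,0.96,0.12,1.1,0.003,0,-0.006,0,0.96,0.12,1.35,0.003,0,-0.006,0,0.96,0.12,1.5,0.003,0,-0.006,0,0.96,0.12,1.5,0.003,0,-0.006,0])

```text
time: 8.45
eef_pos: [0.4329, 0.199, 0.1916]
tcp_rot: [[-0.008, 1.0, -0.002], [1.0, 0.008, -0.002], [-0.002, -0.002, -1.0]]
force: [0.2, 0.0, -5.0]
gripper_width: 0.008
grip_force: 50.0
```

Run:
```python
from h import *
p,R=cur();o,T=seated(-.02,0,.05);print('tcp in tray',(T.T@(p-o)).round(4))
a=snap('side');b=snap('top')
for n,s in(('side',a),('top',b)):
    P=cloud(s);t=(P-o)@T
    k=reg(t,-.11,.11,-.075,.075,.046,.060);rect(k,n)
    f=reg(t,-.08,.08,-.05,.05,.01,.026);A=np.c_[f[:,0],f[:,1],np.ones(len(f))]
    if len(f)>20:print('floor',np.linalg.lstsq(A,f[:,2],rcond=None)[0].round(4),len(f))
    w=(P-SEAT)@SR
    g=reg(w,-.12,.12,-.1,.1,.018,.037);rect(g,'ang')
    for sx in(-1,1):
        for sy in(-1,1):
            c=g[(g[:,0]*sx>.06)&(g[:,1]*sy>.03)]
            if len(c)>8: print(sx,sy,len(c),np.percentile(c[:,0],[3,97]).round(4),np.percentile(c[:,1],[3,97]).round(4))
cv2.imwrite('pics/p6.png',np.hstack([cv2.resize(a['frame'][80:180,220:330],None,fx=3.6,fy=3.6,interpolation=cv2.INTER_CUBIC),cv2.resize(b['frame'][140:260,100:210],None,fx=3,fy=3,interpolation=cv2.INTER_CUBIC)]))
```

```text
tcp in tray [-0.0916 -0.0048  0.0266]
side 382 [-0.3  1.6] [148.1 217.1] 89.57 z [0.0469 0.0524 0.0581]
floor [-0.0086 -0.0445  0.0194] 508
ang 131 [ 19.8 -42.8] [240.9 135. ] 31.38 z [0.0202 0.0285 0.0363]
-1 -1 43 [-0.1085 -0.0754] [-0.0732 -0.0426]
1 -1 41 [0.0615 0.1059] [-0.0911 -0.0418]
1 1 27 [0.0747 0.0963] [0.051  0.0711]
top 384 [-0.5  2.6] [147.5 212.6] 88.07 z [0.0472 0.0537 0.0577]
floor [-0.0032 -0.0049  0.0187] 1494
ang 186 [ 26.9 -42.4] [252.8 130.5] 33.18 z [0.0207 0.0311 0.036 ]
-1 -1 50 [-0.1091 -0.0753] [-0.0742 -0.0532]
1 -1 46 [0.0622 0.1094] [-0.0862 -0.0396]
1 1 76 [0.0849 0.1091] [0.0381 0.0744]
```

View pics/p6.png

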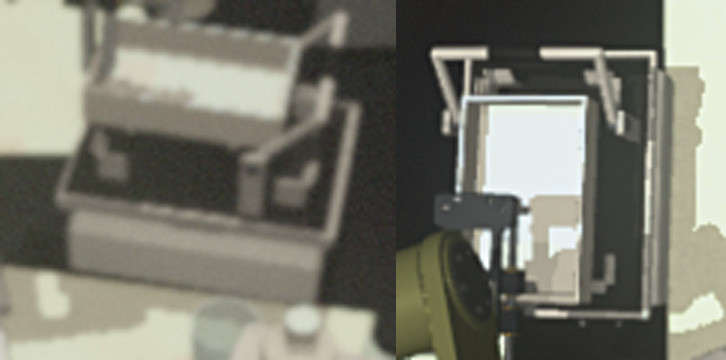

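servo_tool(moves=[0.06,0,0.06,0.002,0,0,0,0.06,0,0.12,0.002,0,0,0,0.06,0.1,0.12,0.002,0,0,0,0.06,0.2,0.12,0.002,0,0,0,0.06,0.3,0.12,0.002,0,0,0,0.06,0.41,0.12,0.002,0,0,0,0.06,0.41,0.12,0.002,0,0,0,0.06,0.41,0.12,0.002,0,0,0])

```text
time: 9.35
eef_pos: [0.4536, 0.2023, 0.1863]
tcp_rot: [[-0.008, 1.0, -0.003], [1.0, 0.008, -0.001], [-0.001, -0.003, -1.0]]
force: [-0.2, 0.2, -4.0]
gripper_width: 0.0075
grip_force: 50.0
```

Run:
```python
from h import *
p,R=cur();o,T=seated(0,0,p[2]-.115-.026);print('tcp in tray',(T.T@(p-o)).round(4),'yaw',np.degrees(np.arctan2(R[1,1],R[0,1])))
for n in('side','top'):
    P=cloud(snap(n));t=(P-o)@T
    k=reg(t,-.115,.115,-.08,.08,.049,.059)
    for sgn in(1,-1):
        for xs in((-.08,-.03),(-.03,.02)):
            c=k[(k[:,0]>xs[0])&(k[:,0]<xs[1])&(k[:,1]*sgn>.045)]
            if len(c)>6: print(n,sgn,xs,len(c),'y',np.percentile(c[:,1],[5,50,95]).round(4))
    c=k[(abs(k[:,1])<.05)&(k[:,0]>.08)]; 
    if len(c)>6:print('rear x',len(c),np.percentile(c[:,0],[5,50,95]).round(4))
    c=k[(abs(k[:,1])<.055)&(abs(k[:,1])>.02)&(k[:,0]<-.08)];
    if len(c)>6:print('front x',len(c),np.percentile(c[:,0],[5,50,95]).round(4))
for z in(.025,.0):row(*tool(*seated(0,0,z),**G),0)
```

```text
tcp in tray [-0.0909 -0.0018  0.026 ] yaw 0.45711015808663286
side 1 (-0.08, -0.03) 26 y [0.0523 0.0558 0.0605]
side 1 (-0.03, 0.02) 20 y [0.0522 0.0565 0.0616]
side -1 (-0.08, -0.03) 27 y [-0.0622 -0.0575 -0.0546]
side -1 (-0.03, 0.02) 29 y [-0.0619 -0.0579 -0.055 ]
rear x 19 [0.0877 0.0904 0.0934]
front x 14 [-0.0971 -0.0931 -0.0886]
top 1 (-0.03, 0.02) 12 y [0.0577 0.0602 0.0627]
top -1 (-0.08, -0.03) 33 y [-0.0592 -0.057  -0.0555]
top -1 (-0.03, 0.02) 34 y [-0.0594 -0.0575 -0.0548]
rear x 46 [0.0896 0.0919 0.0925]
front x 38 [-0.097  -0.094  -0.0906]
[-0.01, 0.0, 0.41, -0.002, 0.001, -0.002, 0]
[-0.0, 0.0, 0.91, -0.002, 0.001, -0.002, 0]
```

servo_tool(moves=[0,0.02,0.1,0,0,0,0,0,0.02,0.2,0,0,0,0,0,0.02,0.3,0,0,0,0,0,0.02,0.4,0,0,0,0,0,0.02,0.5,0,0,0,0,0,0.02,0.58,0,0,0,0,0,0.02,0.65,0,0,0,0])

```text
time: 10.15
eef_pos: [0.4544, 0.2023, 0.1535]
tcp_rot: [[-0.008, 1.0, -0.002], [1.0, 0.008, -0.001], [-0.001, -0.002, -1.0]]
force: [0.3, -0.0, -5.1]
gripper_width: 0.0073
grip_force: 50.0
```

servo_tool(moves=[0,0,0.05,0,0,0,0,0,0,0.1,0,0,0,0,0,0,0.14,0,0,0,0,0,0,0.18,0,0,0,0,0,0,0.18,0,0,0,0])

```text
time: 10.65
eef_pos: [0.4544, 0.2023, 0.1447]
tcp_rot: [[-0.008, 1.0, -0.003], [1.0, 0.008, -0.001], [-0.001, -0.003, -1.0]]
force: [0.5, -0.1, -4.4]
gripper_width: 0.0074
grip_force: 50.0
```

servo_tool(moves=[0,0,0.02,0,0,0,0,0,0,0.04,0,0,0,0,0,0,0.06,0,0,0,0,0,0,0.07,0,0,0,0,0,0,0.07,0,0,0,0])

```text
time: 11.15
eef_pos: [0.4546, 0.2023, 0.1417]
tcp_rot: [[-0.008, 1.0, -0.002], [1.0, 0.008, -0.001], [-0.001, -0.002, -1.0]]
force: [-1.8, -1.0, -1.0]
gripper_width: 0.0076
grip_force: 50.0
```

Contact is starting, as the load is coming off. One small step more.

servo_tool(moves=[0,0,0.02,0,0,0,0,0,0,0.04,0,0,0,0,0,0,0.04,0,0,0,0])

```text
time: 11.45
eef_pos: [0.4546, 0.2023, 0.1412]
tcp_rot: [[-0.008, 1.0, -0.001], [1.0, 0.008, -0.001], [-0.001, -0.001, -1.0]]
force: [-11.0, -5.8, 19.3]
gripper_width: 0.0078
grip_force: 50.0
```

```bash
cat >> h.py <<'E'
def seatcheck():
    for n in('side','top'):
        P=cloud(snap(n));t=(P-SEAT)@SR
        k=reg(t,-.1,.1,-.065,.065,.046,.066)
        f=reg(t,-.08,.08,-.05,.05,.008,.03);A=np.c_[f[:,0],f[:,1],np.ones(len(f))];print(n,'floor',np.linalg.lstsq(A,f[:,2],rcond=None)[0].round(4),len(f))
        A=np.c_[k[:,0],k[:,1],np.ones(len(k))];print(n,'rim',np.linalg.lstsq(A,k[:,2],rcond=None)[0].round(4),len(k))
E
python3 - <<'E'
from h import *
seatcheck()
E
```

```text
side floor [0.0019 0.0031 0.0198] 493
side rim [-0.0077 -0.0092  0.0526] 319
top floor [ 0.0004 -0.0016  0.0179] 1288
top rim [-0.002  -0.0047  0.0525] 325
```

servo_tool(moves=[0,0,-0.02,0,0,0,0,0,0,-0.02,0,0,0,9,0,0,-0.02,0,0,0,12,0,0,-0.02,0,0,0,18,0,0,-0.02,0,0,0,24,0,0,-0.02,0,0,0,24], squeeze=8)

```text
time: 12.15
eef_pos: [0.4545, 0.2023, 0.1404]
tcp_rot: [[-0.008, 1.0, -0.002], [1.0, 0.008, -0.001], [-0.001, -0.002, -1.0]]
force: [0.2, -1.0, 0.4]
gripper_width: 0.0236
grip_force: 0.0
```

servo_tool(moves=[0,0,-0.2,0,0,0,24,0,0,-0.5,0,0,0,24,0,0,-1.0,0,0,0,24,0,0,-1.7,0,0,0,24,0,0,-2.4,0,0,0,24,0,0,-2.4,0,0,0,24])

```text
time: 12.75
eef_pos: [0.456, 0.2029, 0.2657]
tcp_rot: [[-0.008, 1.0, 0.005], [1.0, 0.008, 0.002], [0.001, 0.005, -1.0]]
force: [-0.1, 0.2, 0.2]
gripper_width: 0.0238
grip_force: 0.0
```

Run:
```python
from h import *
seatcheck()
a=load('side');b=load('top')
for n in('side','top'):
    P=cloud(load(n));t=(P-SEAT)@SR
    k=reg(t,-.0,.2,-.12,.12,.09,.15); c=k[abs(k[:,1])<.07]; c=c[(c[:,0]>.07)&(c[:,0]<.14)]
    print(n,'bail rod',len(c),np.median(c,0).round(4),np.percentile(c[:,0],[3,97]),np.percentile(c[:,2],[3,97]))
cv2.imwrite('pics/p7.png',np.hstack([cv2.resize(a['frame'][80:180,220:330],None,fx=3.6,fy=3.6,interpolation=cv2.INTER_CUBIC),cv2.resize(b['frame'][140:260,100:210],None,fx=3,fy=3,interpolation=cv2.INTER_CUBIC)]))
```

```text
side floor [-0.0014 -0.006   0.0201] 491
side rim [-0.0003 -0.0044  0.0523] 329
top floor [-0.0011  0.0003  0.0179] 1601
top rim [-0.0039  0.0051  0.0529] 369
side bail rod 104 [ 0.1076 -0.004   0.1284] [0.07937039 0.11419403] [0.10081338 0.13439467]
top bail rod 208 [0.1086 0.0033 0.1276] [0.10301273 0.11516735] [0.12390658 0.13198754]
```

View pics/p7.png

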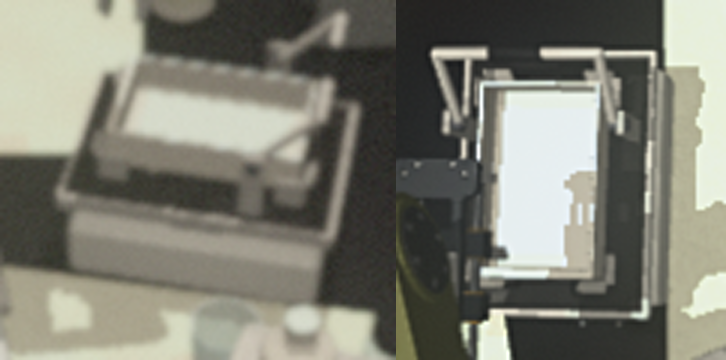

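The tray sits flat inside all four angles. The bail is open, with its black sleeve at about crop (515,53), roughly 2.31 rad. Next I move above the sleeve.

```bash
cat >> h.py <<'E'
def bailpose(a,r=.085,below=.015,dx=0.,dz=0.):
    return SEAT+SR@[.052-r*np.cos(a)+dx,0,.060+r*np.sin(a)-below+dz],SR@D
E
python3 - <<'E'
from h import *
p,R=bailpose(2.31);print(p)
for h in(.06,):row(p+[0,0,h],R,40)
P=cloud(load('top'));t=(P-SEAT)@SR
k=reg(t,.09,.13,-.12,.12,.11,.15);fr=load('top')['frame'];print(np.percentile(k[:,1],[1,99]))
m=(t[...,0]>.09)&(t[...,0]<.13)&(abs(t[...,1])<.12)&(t[...,2]>.11)&(t[...,2]<.15)&(fr.max(-1)<90);d=t[m];print('sleeve',len(d),d.mean(0).round(4),np.percentile(d[:,1],[2,98]).round(4),np.percentile(d[:,0],[2,98]).round(4),np.percentile(d[:,2],[2,50,98]).round(4))
E
```

```text
[0.65375848 0.20614419 0.22281545]
[0.04, 3.98, -0.44, -0.001, 0.001, -0.002, 40]
[-0.08218656  0.07985894]
sleeve 97 [ 0.1084 -0.0002  0.1283] [-0.0265  0.0236] [0.1011 0.1154] [0.121  0.1287 0.1327]
```

servo_tool(moves=[0,0,-0.44,0,0,0,40,0,0.5,-0.5,0,0,0,40,0.02,1.2,-0.5,0,0,0,40,0.04,2,-0.5,0,0,0,40,0.04,2.8,-0.5,0,0,0,40,0.04,3.5,-0.5,0,0,0,40,0.04,3.97,-0.44,0,0,0,40,0.04,3.97,-0.44,0,0,0,40,0.04,3.97,-0.44,0,0,0,40])

```text
time: 13.75
eef_pos: [0.6529, 0.206, 0.2803]
tcp_rot: [[-0.008, 1.0, -0.005], [1.0, 0.008, -0.002], [-0.002, -0.005, -1.0]]
force: [0.3, 0.4, 0.7]
gripper_width: 0.0396
grip_force: 0.0
```

Run:
```python
from h import *
print(cur()[0])
row(*bailpose(2.31),40)
```

```text
[0.65285832 0.2060355  0.28030278]
[0.0, 0.02, 1.15, -0.005, 0.002, -0.002, 40]
```

servo_tool(moves=[0,0.01,0.3,0,0,0,40,0,0.01,0.6,0,0,0,40,0,0.01,0.9,0,0,0,40,0,0.01,1.15,0,0,0,40,0,0.01,1.15,0,0,0,40,0,0.01,1.15,0,0,0,25,0,0.01,1.15,0,0,0,19,0,0.01,1.15,0,0,0,16,0,0.01,1.15,0,0,0,12,0,0.01,1.15,0,0,0,12], squeeze=6)

```text
time: 14.75
eef_pos: [0.6548, 0.2061, 0.226]
tcp_rot: [[-0.008, 1.0, 0.002], [1.0, 0.008, -0.0], [-0.0, 0.002, -1.0]]
force: [6.3, 0.3, 3.9]
gripper_width: 0.0155
grip_force: 6.0
```

Run:
```python
from h import *
p,R=cur();s=(SR.T@(p-SEAT));print(s)
a=np.arccos((.052-s[0])/.085);print('a',a)
for k in np.linspace(a,1.2,13)[1:]: row(*bailpose(k),12)
```

```text
[ 1.10256277e-01 -6.45173286e-05  1.11021777e-01]
a 2.325905221380191
[0.0, -0.12, -0.02, 0.002, 0.0, -0.003, 12]
[0.0, -0.25, -0.11, 0.002, 0.0, -0.003, 12]
[0.0, -0.39, -0.19, 0.002, 0.0, -0.003, 12]
[-0.0, -0.53, -0.26, 0.002, 0.0, -0.003, 12]
[-0.0, -0.68, -0.31, 0.002, 0.0, -0.003, 12]
[-0.0, -0.84, -0.35, 0.002, 0.0, -0.003, 12]
[-0.0, -1.0, -0.37, 0.002, 0.0, -0.003, 12]
[-0.0, -1.16, -0.38, 0.002, 0.0, -0.003, 12]
[-0.0, -1.32, -0.38, 0.002, 0.0, -0.003, 12]
[-0.0, -1.47, -0.35, 0.002, 0.0, -0.003, 12]
[-0.0, -1.63, -0.32, 0.002, 0.0, -0.003, 12]
[-0.0, -1.78, -0.27, 0.002, 0.0, -0.003, 12]
```

servo_tool(moves=[0,-0.12,-0.08,0,0,0,12,0,-0.25,-0.16,0,0,0,12,0,-0.39,-0.24,0,0,0,12,0,-0.53,-0.3,0,0,0,12,0,-0.68,-0.36,0,0,0,12,0,-0.84,-0.4,0,0,0,12])

```text
time: 15.35
eef_pos: [0.6117, 0.2057, 0.2455]
tcp_rot: [[-0.008, 1.0, -0.0], [1.0, 0.008, -0.001], [-0.001, -0.0, -1.0]]
force: [3.4, 1.2, 1.6]
gripper_width: 0.0158
grip_force: 6.0
```

Run:
```python
from h import *
p,R=cur();s=(SR.T@(p-SEAT));print(s)
a=np.arccos((.052-s[0])/.085);print('a',a,'dz',s[2]-(.06+.085*np.sin(a)-.015))
for k in np.linspace(a,.55,13)[1:]: row(*bailpose(k),12)
```

```text
[6.71883444e-02 2.28530741e-05 1.30534087e-01]
a 1.7504475333116993 dz 0.0019020705485225942
[-0.0, -0.17, 0.02, -0.0, 0.001, -0.002, 12]
[-0.0, -0.34, 0.01, -0.0, 0.001, -0.002, 12]
[-0.0, -0.51, 0.02, -0.0, 0.001, -0.002, 12]
[-0.0, -0.68, 0.05, -0.0, 0.001, -0.002, 12]
[-0.0, -0.84, 0.1, -0.0, 0.001, -0.002, 12]
[-0.0, -1.0, 0.16, -0.0, 0.001, -0.002, 12]
[-0.0, -1.15, 0.24, -0.0, 0.001, -0.002, 12]
[-0.0, -1.29, 0.33, -0.0, 0.001, -0.002, 12]
[-0.0, -1.43, 0.43, -0.0, 0.001, -0.002, 12]
[-0.0, -1.55, 0.55, -0.0, 0.001, -0.002, 12]
[-0.0, -1.66, 0.68, -0.0, 0.001, -0.002, 12]
[-0.0, -1.75, 0.82, -0.0, 0.001, -0.002, 12]
```

servo_tool(moves=[0,-0.17,0,0,0,0,12,0,-0.34,0,0,0,0,12,0,-0.51,0.01,0,0,0,12,0,-0.68,0.04,0,0,0,12,0,-0.84,0.09,0,0,0,12,0,-1,0.15,0,0,0,12,0,-1.15,0.23,0,0,0,12,0,-1.29,0.32,0,0,0,12,0,-1.43,0.42,0,0,0,12,0,-1.55,0.54,0,0,0,12,0,-1.66,0.67,0,0,0,12,0,-1.75,0.81,0,0,0,12])

```text
time: 16.55
eef_pos: [0.5236, 0.2049, 0.2037]
tcp_rot: [[-0.008, 1.0, -0.002], [1.0, 0.008, -0.001], [-0.001, -0.002, -1.0]]
force: [1.2, 0.1, 0.6]
gripper_width: 0.0158
grip_force: 6.0
```

Run:
```python
from h import *
p,R=cur();s=(SR.T@(p-SEAT));print(s)
a=np.arccos((.052-s[0])/.085);print('a',a,'dz',s[2]-(.06+.085*np.sin(a)-.015))
for k in np.linspace(a,0.0,9)[1:]: row(*bailpose(k),12)
```

```text
[-0.02088715  0.00015954  0.08870902]
a 0.5404137101186243 dz -2.26977380856086e-05
[-0.0, -0.06, 0.1, -0.002, 0.001, -0.002, 12]
[-0.0, -0.1, 0.2, -0.002, 0.001, -0.002, 12]
[-0.0, -0.15, 0.31, -0.002, 0.001, -0.002, 12]
[-0.0, -0.18, 0.42, -0.002, 0.001, -0.002, 12]
[-0.0, -0.21, 0.53, -0.002, 0.001, -0.002, 12]
[-0.0, -0.23, 0.65, -0.002, 0.001, -0.002, 12]
[-0.0, -0.24, 0.76, -0.002, 0.001, -0.002, 12]
[-0.0, -0.24, 0.87, -0.002, 0.001, -0.002, 12]
```

servo_tool(moves=[0,-0.06,0.1,0,0,0,12,0,-0.1,0.2,0,0,0,12,0,-0.15,0.31,0,0,0,12,0,-0.18,0.42,0,0,0,12,0,-0.21,0.53,0,0,0,12,0,-0.23,0.65,0,0,0,12,0,-0.24,0.74,0,0,0,12,0,-0.24,0.82,0,0,0,12,0,-0.24,0.86,0,0,0,12,0,-0.24,0.88,0,0,0,12])

```text
time: 17.55
eef_pos: [0.5136, 0.2049, 0.1616]
tcp_rot: [[-0.008, 1.0, 0.003], [1.0, 0.008, -0.0], [-0.0, 0.003, -1.0]]
force: [7.5, 0.4, 9.2]
gripper_width: 0.0158
grip_force: 6.0
```

servo_tool(moves=[0,0,0.02,0,0,0,12,0,0,0.04,0,0,0,12,0,0,0.06,0,0,0,12,0,0,0.06,0,0,0,12])

```text
time: 17.95
eef_pos: [0.5135, 0.205, 0.1586]
tcp_rot: [[-0.008, 1.0, 0.003], [1.0, 0.008, -0.0], [-0.0, 0.003, -1.0]]
force: [8.6, 0.8, 7.3]
gripper_width: 0.0156
grip_force: 6.0
```

Run:
```python
from h import *
p,R=cur();s=(SR.T@(p-SEAT));print(s)
snap('side');snap('top')
for n in('side','top'):
    P=cloud(load(n));t=(P-SEAT)@SR
    k=reg(t,-.05,-.015,-.09,.09,.045,.08);k=k[abs(k[:,1])>.065];print(n,len(k),np.median(k,0).round(4) if len(k) else 0,np.percentile(k[:,2],[5,50,90,97]).round(4) if len(k) else 0)
```

```text
[-0.03096921  0.00028051  0.04359402]
side 28 [-0.0276 -0.0762  0.0639] [0.0566 0.0639 0.0673 0.0685]
top 31 [-0.0314 -0.0759  0.0622] [0.06   0.0622 0.0644 0.065 ]
```

servo_tool(moves=[0,0.02,0,0,0,0,15,0,0.02,0,0,0,0,20,0,0.02,0,0,0,0,32,0,0.02,0,0,0,0,36,0,0.02,0,0,0,0,36,0,0.02,-0.3,0,0,0,36,0,0.02,-0.8,0,0,0,36,0,0.02,-1.5,0,0,0,36,0,0.02,-2.2,0,0,0,36,0,-1,-3,0,0,0,36,0,-2,-3.5,0,0,0,36,0,-2.5,-3.5,0,0,0,36])

```text
time: 19.25
eef_pos: [0.3862, 0.2039, 0.3344]
tcp_rot: [[-0.008, 1.0, -0.0], [1.0, 0.008, -0.0], [-0.0, -0.0, -1.0]]
force: [0.2, 1.0, -0.9]
gripper_width: 0.036
grip_force: 0.0
```

Run:
```python
from h import *
seatcheck()
for n in('side','top'):
    P=cloud(load(n));t=(P-SEAT)@SR
    k=reg(t,-.05,-.015,-.09,.09,.045,.085)
    for lo,hi in((.065,.09),(-.09,-.065),(-.05,-.03),(.03,.05),(-.02,.02)):
        c=k[(k[:,1]>lo)&(k[:,1]<hi)]
        if len(c)>4:print(n,lo,len(c),np.median(c,0).round(4),np.percentile(c[:,2],[50,90,97]).round(4))
a=load('side');b=load('top')
cv2.imwrite('pics/p8.png',np.hstack([cv2.resize(a['frame'][80:180,220:330],None,fx=3.6,fy=3.6,interpolation=cv2.INTER_CUBIC),cv2.resize(b['frame'][140:260,100:210],None,fx=3,fy=3,interpolation=cv2.INTER_CUBIC)]))
```

```text
side floor [-0.0034 -0.0091  0.0202] 481
side rim [-0.0067 -0.0187  0.0541] 349
top floor [0.001  0.0025 0.0179] 1461
top rim [-0.0184 -0.0087  0.0551] 603
side 0.065 16 [-0.0246  0.0727  0.0618] [0.0618 0.0658 0.067 ]
side -0.09 26 [-0.029  -0.0784  0.0634] [0.0634 0.0674 0.0695]
side -0.05 13 [-0.0335 -0.0374  0.0658] [0.0658 0.0703 0.0731]
side 0.03 11 [-0.0313  0.0414  0.0611] [0.0611 0.0651 0.0691]
side -0.02 34 [-0.0322 -0.0001  0.0667] [0.0667 0.071  0.0723]
top 0.065 31 [-0.0281  0.074   0.0633] [0.0633 0.0654 0.0669]
top -0.09 29 [-0.0313 -0.0759  0.0626] [0.0626 0.0645 0.0649]
top -0.05 27 [-0.0347 -0.0393  0.0627] [0.0627 0.065  0.0654]
top 0.03 22 [-0.0332  0.0394  0.0635] [0.0635 0.0657 0.066 ]
top -0.02 80 [-0.034  -0.0007  0.0648] [0.0648 0.0681 0.0692]
```

View pics/p8.png

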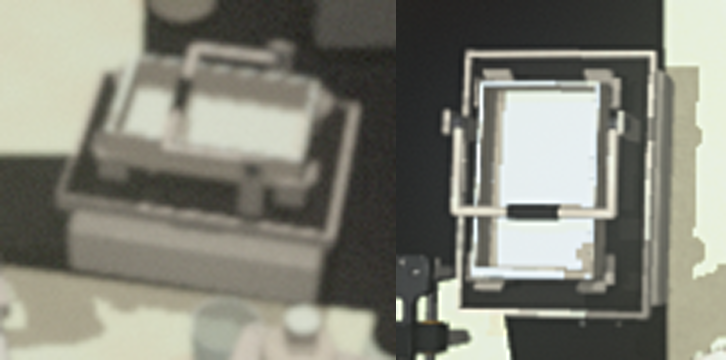

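The bail is closed across the tray rim, but the depth data can't tell 0 from 1 mm of gap. I'll press lightly on the sleeve with closed fingers to make sure.

Run:
```python
from h import *
q=SEAT+SR@[-.033,0,0]
for z in(.2,.19,.182):row(np.array([q[0],q[1],z]),SR@D,0)
```

```text
[-0.02, 2.53, 2.71, 0.002, -0.001, -0.001, 0]
[-0.02, 2.53, 2.91, 0.002, -0.001, -0.001, 0]
[-0.02, 2.53, 3.07, 0.002, -0.001, -0.001, 0]
```

servo_tool(moves=[0,0.8,0.3,0,0,0,0,0,1.6,0.8,0,0,0,0,0,2.53,1.5,0,0,0,0,0,2.53,2.2,0,0,0,0,0,2.53,2.6,0,0,0,0,0,2.53,2.8,0,0,0,0,0,2.53,2.92,0,0,0,0,0,2.53,2.96,0,0,0,0,0,2.53,2.98,0,0,0,0,0,2.53,2.98,0,0,0,0])

```text
time: 20.35
eef_pos: [0.5138, 0.205, 0.1842]
tcp_rot: [[-0.008, 1.0, -0.001], [1.0, 0.008, -0.001], [-0.001, -0.001, -1.0]]
force: [-0.1, 0.0, 0.1]
gripper_width: 0.0002
grip_force: 0.0
```

servo_tool(moves=[0,0,0.02,0,0,0,0,0,0,0.04,0,0,0,0,0,0,0.04,0,0,0,0])

```text
time: 20.65
eef_pos: [0.5137, 0.2049, 0.1819]
tcp_rot: [[-0.008, 1.0, -0.001], [1.0, 0.008, -0.001], [-0.001, -0.001, -1.0]]
force: [-1.5, -1.0, 3.5]
gripper_width: 0.0008
grip_force: 2.0
```

servo_tool(moves=[0,0,0.01,0,0,0,0,0,0,0.01,0,0,0,0])

```text
time: 20.85
eef_pos: [0.5137, 0.2049, 0.1818]
tcp_rot: [[-0.008, 1.0, -0.001], [1.0, 0.008, -0.001], [-0.001, -0.001, -1.0]]
force: [-2.4, -0.2, 8.3]
gripper_width: 0.0004
grip_force: 4.1
```

Force rises with no motion, so the bail rests firmly on the rim. I'll withdraw and check.

servo_tool(moves=[0,0,-0.1,0,0,0,0,0,0,-0.5,0,0,0,0,0,0,-1.2,0,0,0,0,0,0,-2,0,0,0,0,0,-1,-2.8,0,0,0,0,0,-2,-3,0,0,0,0,0,-2.5,-3,0,0,0,0,0,-2.5,-3,0,0,0,0])

```text
time: 21.65
eef_pos: [0.3862, 0.2042, 0.3331]
tcp_rot: [[-0.01, 1.0, 0.001], [1.0, 0.01, 0.0], [0.0, 0.001, -1.0]]
force: [0.3, -0.0, -1.1]
gripper_width: 0.0002
grip_force: 0.0
```

Run:
```python
from h import *
seatcheck()
b=load('top');a=load('side')
cv2.imwrite('pics/p9.png',np.hstack([cv2.resize(a['frame'],(400,300)),cv2.resize(b['frame'],(400,300))]))
```

```text
side floor [ 0.001  -0.0136  0.0202] 481
side rim [-0.0101 -0.0132  0.0539] 359
top floor [-0.0017  0.0002  0.018 ] 1465
top rim [-0.0206 -0.0072  0.055 ] 601
```

View pics/p9.png

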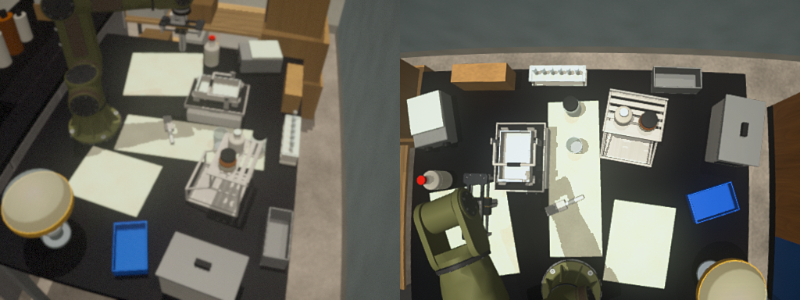

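The tray is seated at top (518,155) under the closed bail. The bottle, jar and beaker all stand where they were, and the arm is clear.

```bash
python3 -c "
from cell import robot
print(robot.hand_in())"
```

```text
the job is handed in; nothing more can be done
None
```

The tray sits flat and fully down in the shaker with the bail resting on its rim. Bottle, jar and beaker were untouched, and I handed the job in at about 22 s; no verdict came back.

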